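# Lay the spool valves out in their cradles

## Task

The four turned spool valves of a gearbox lie loose on the bench among four black V-fork cradles: lay each valve in the cradle made for its length (longest valve in longest cradle, and so on down to the shortest), centred along the cradle and resting in both of its forks. Leave the spring on its rod and the flat dark link arm where they lie.

Things in the scene. Friction and masses are not known exactly. Their poses are not given: they have to be found in the camera images.
- valve_59_centre (a point): the shortest of the four turned bright-metal spool valves, a round stepped bar 59 mm long, 13 mm thick, lying on the bench (loose, it can roll). The point is at its middle, on its axis, 7 mm above the bench at the start; x runs along the valve's length, and y and z turn with it as it rolls.
- valve_83_centre (a point): the second shortest of the four turned bright-metal spool valves, a round stepped bar 83 mm long, 17 mm thick, with a gold sleeve at one end, lying on the bench (loose, it can roll). The point is at its middle, on its axis, 9 mm above the bench at the start; x runs along the valve's length, and y and z turn with it as it rolls.
- valve_148_centre (a point): the second longest of the four turned bright-metal spool valves, a round stepped bar 148 mm long, 14 mm thick, lying on the bench (loose, it can roll). The point is at its middle, on its axis, 7 mm above the bench at the start; x runs along the valve's length, and y and z turn with it as it rolls.
- valve_223_centre (a point): the longest of the four turned bright-metal spool valves, a round stepped bar 223 mm long, 15 mm thick, lying on the bench (loose, it can roll). The point is at its middle, on its axis, 7 mm above the bench at the start; x runs along the valve's length, and y and z turn with it as it rolls.
- cradle_59_seat (a point): seat of the shortest of four black cradles (for the shortest valve), 54 mm long, 34 mm wide, 28 mm high, fixed. On a foot 26 mm wide, 6 mm high stands a V fork (6 mm thick, 45-degree sides, mouth 30 mm) at each end, 33 mm clear between them for fingers. The point is where the middle of the seated valve lies: mid-cradle, 23 mm above the bench. x along the cradle, z up.
- cradle_83_seat (a point): seat of the second shortest of four black cradles (for the second shortest valve), 76 mm long, 34 mm wide, 28 mm high, fixed. On a foot 26 mm wide, 6 mm high stands a V fork (6 mm thick, 45-degree sides, mouth 30 mm) at each end, 55 mm clear between them for fingers. The point is where the middle of the seated valve lies: mid-cradle, 26 mm above the bench. x along the cradle, z up.
- cradle_148_seat (a point): seat of the second longest of four black cradles (for the second longest valve), 124 mm long, 34 mm wide, 28 mm high, fixed. On a foot 26 mm wide, 6 mm high stands a V fork (6 mm thick, 45-degree sides, mouth 30 mm) at each end, 103 mm clear between them for fingers. The point is where the middle of the seated valve lies: mid-cradle, 23 mm above the bench. x along the cradle, z up.
- cradle_223_seat (a point): seat of the longest of four black cradles (for the longest valve), 194 mm long, 34 mm wide, 28 mm high, fixed. On a foot 26 mm wide, 6 mm high stands a V fork (6 mm thick, 45-degree sides, mouth 30 mm) at each end, 173 mm clear between them for fingers. The point is where the middle of the seated valve lies: mid-cradle, 23.5 mm above the bench. x along the cradle, z up.
- spring_rod_centre (a point): bystander: a coil spring on a guide rod, 138 mm long and 14 mm thick, loose on the bench, no valve; it stays where it is. The point is its middle, 7 mm above the bench.
- link_arm_centre (a point): bystander: a flat dark link arm, 130 x 13 x 6 mm, loose on the bench; it stays where it is. The point is its middle, 3 mm above the bench.
Mind the look-alikes: they are no part of the job. What is shaped like the part that bears cradle_83_seat but pink, purple or yellow is not meant.

How it is judged:
At the end, for the whole second after the job is handed in: Every valve lies at rest in the cradle of its own length: its middle within 12 mm (level) and 6 mm (in height) of that cradle's seat, its length within 0.12 rad of the cradle's; it may lie either way round (horizontal distance between valve_59_centre and cradle_59_seat below 0.012 m and z of valve_59_centre in the frame of cradle_59_seat between -0.006 and 0.006 m and angle between the x axis of valve_59_centre and the x axis of cradle_59_seat, either way round below 0.12 rad and linear speed of each of valve_59, valve_83, valve_148, valve_223 below 0.02 m/s and horizontal distance between valve_83_centre and cradle_83_seat below 0.012 m and z of valve_83_centre in the frame of cradle_83_seat between -0.006 and 0.006 m and angle between the x axis of valve_83_centre and the x axis of cradle_83_seat, either way round below 0.12 rad and horizontal distance between valve_148_centre and cradle_148_seat below 0.012 m and z of valve_148_centre in the frame of cradle_148_seat between -0.006 and 0.006 m and angle between the x axis of valve_148_centre and the x axis of cradle_148_seat, either way round below 0.12 rad and horizontal distance between valve_223_centre and cradle_223_seat below 0.012 m and z of valve_223_centre in the frame of cradle_223_seat between -0.006 and 0.006 m and angle between the x axis of valve_223_centre and the x axis of cradle_223_seat, either way round below 0.12 rad); the robot touches nothing.
It fails at once if the spring on its rod is moved by more than 3 cm (distance of spring_rod_centre from where it was at the start of the episode above 0.03 m).
It fails at once if the link arm is moved by more than 3 cm (distance of link_arm_centre from where it was at the start of the episode above 0.03 m).
It also fails if it takes over 90 s, if anything falls off the work surface, if the arm or the gripper's body presses on something with over 40 N, if the wrist force passes 120 N, or if a joint passes its speed limit or range.

## Robot

A 7-joint arm with a two-finger parallel gripper is mounted at the origin on a cart in front of the work surface, level with it; the furniture and walls round the work are solid. World frame = base frame: x ahead of the robot, y to its left, z up, the work surface at z = 0. Lengths are in m, angles in rad, forces in N, time in s.
With the tool pointing down it reaches from about 0.425 to 0.95 m from the base axis. Payload 4.7 kg.
Tool frame: the origin (TCP) lies between the finger pads; the fingertips stand 25 mm ahead of it and the grasp point (between the pads) lies 6 mm ahead of it (env.tip_reach is the distance from the TCP to the fingertips, in m); z points along the fingers, y is the line along which they close (so a half turn about z gives the same grasp; the last joint's range is limited). The gripper opens to 87 mm and grips with 3 to 60 N. Pads are 19 mm wide; open, the fingers measure 117 mm over their backs; the gripper's body (75 mm by 190 mm) begins 51 mm behind the grasp point.
Start: joints at [1.196, 0.469, -0.049, 1.532, 0.024, 1.141, -0.082], TCP at [0.229, -0.635, 0.222] pointing down, gripper open.
Joint ranges: [-2.59, 2.59], [-0.33, 1.99], [-1.39, 1.29], [0.1, 2.45], [-1.04, 4.18], [0.21, 1.99], [-2.66, 2.66]. Speed limits (rad/s): [2.57, 2.57, 3.14, 3.14, 3.14, 3.14, 3.14].

## Interface

Orientations are given as a rotation vector (axis times angle).
In Python, from bench import env gives the robot as it stands. The module is installed in compiled form; this text tells all that it offers.
- The arm moves only by the tool step_arm, never from a script. Its argument "deltas" is a list of rows, each an object of numbers: "dx", "dy", "dz": the shift along the tool's x, y, z in cm; "ax", "ay", "az": the turn, a rotation vector about the tool's x, y, z in degrees; "jaw": the opening in per cent of the stroke, from 0 (shut) to 100 (fully open). A call has 1 to 5 rows; each row shifts and turns the commanded pose from where the row before left it, along the tool's axes as they then stand; what a row does not reach is not made up. A row lasts 1/10 s, in which the tool goes at most 50 mm and 8.59 degrees, less where a joint would pass 70% of its speed; a pose out of reach is approached as far as the arm can. A call with a gripper value outside its range is refused whole. The fingers move at their own pace and stop on an object; "grip_force" is the grip in N (left out, the last holds). Time passes only in rows, so rows that do not move let the fingers close. It gives the time, the measured TCP pose, the force, the opening and the grip force at its end, in the units of the state.
- env.sense(): the state, without advancing time (a new reading comes with each control period).
- env.snapshot(name): name is "scene" or "top" or "wrist"; returns a dict with "image" (384x512x3 uint8, red, green, blue), "camera_matrix" (3x3 intrinsics, pixels), "origin" and "rotation" of the camera in the world. Camera axes: x right, y down, z forward; pixel columns grow to the right and rows downward; lengths in m; the calibration is good to about 2 mm. The wrist camera is an equidistant fisheye: a pixel r from the principal point sees the ray r / f radians off the axis. A picture is of the moment at which its call begins. There is no depth.
- env.sign_off(): hands the job in; it is judged then, once.
Trained networks look in the newest picture that a camera, given by its name, has taken for a name from the list of things; names that differ only in an ending like _2 or _b are one class to them, and where a whole thing is asked for, a point or a joint stands for the part that bears it (a point fixed in the world has none). Each returns a list of dicts, best first, with "p" (0 to 1); they miss things now and then, are a little off and sometimes report something else, mostly with a low value. They report only what shows in the picture. A call takes as long as a camera call. They do not tell look-alikes from the thing itself.
- env.silhouettes(camera, target): "mask" (384x512 bool, what is visible of it).
- env.pinpoint(camera, target): "position" ([x, y, z] in m, in world coordinates, good to about 4 mm: a listed point, or the origin of a listed thing).
The state is a dict: "time": time; "joint_positions": joint angles; "joint_vel": joint speeds; "joint_torque": joint torques, N m; "ee_pos": TCP position; "tool_rot": TCP orientation; "ft_force": force on the tool from outside, world axes, zero at the start; "wrist_torque": the same for the moment, N m; "width": finger opening in m; "grasp_force": force on a finger pad.
Only numpy, scipy, OpenCV 4.12 (cv2) and the standard library are available. Lean on these libraries where they do the work, as an engineer would, in place of code of your own. Each camera call takes 0.05 s, during which the arm holds its last target. There are 200 camera calls.

## Working session

There is one attempt and no reset: what is moved stays moved. The work goes in short steps, Python scripts to look and compute and a tool call to move; the robot and the scene stay as the last step left them, time stands still between calls to the robot, and variables do not carry over. Pictures are saved under pics/ and viewed, at most 14 in all, crops included, and the job is handed in when it is done.

Besides the shell and the picture viewer there is one more tool, called after "Call:" as a command line: name --argument value ..., lists and objects as JSON in quotes. step_arm: Moves the arm, as the interface text tells. Its arguments: {"type":"object","properties":{"deltas":{"type":"array"},"grip_force":{"type":"number"}},"required":["deltas"]}

```bash
mkdir -p pics
cat > h.py <<'E'
import numpy as np, cv2
from scipy.spatial.transform import Rotation as R
from bench import env
def snap(n,f=None):
    s=env.snapshot(n)
    if f: cv2.imwrite('pics/'+f,s['image'][:,:,::-1])
    return s
def ray(s,u,v):
    K=np.array(s['camera_matrix']);d=np.array([(u-K[0,2])/K[0,0],(v-K[1,2])/K[1,1],1.])
    return np.array(s['rotation'])@d
def px2w(s,u,v,z):
    d=ray(s,u,v);o=np.array(s['origin']);return o+d*(z-o[2])/d[2]
def w2px(s,p):
    K=np.array(s['camera_matrix']);c=np.array(s['rotation']).T@(np.array(p)-np.array(s['origin']));return (K@(c/c[2]))[:2]
E
python3 - <<'E'
from h import *
s=env.sense();print(s['time'],np.round(s['ee_pos'],3),np.round(s['tool_rot'],3),s['width'],env.tip_reach)
for n in ['top','scene']:
    c=snap(n,n+'0.png');print(n,np.round(c['origin'],3),np.round(c['rotation'],2).tolist(),np.round(c['camera_matrix'],1).tolist())
    for t in ['valve_59_centre','valve_83_centre','valve_148_centre','valve_223_centre','cradle_59_seat','cradle_83_seat','cradle_148_seat','cradle_223_seat','spring_rod_centre','link_arm_centre']:
        print(t,[(np.round(d['position'],3).tolist(),round(d['p'],2),np.round(w2px(c,d['position'])).tolist()) for d in env.pinpoint(n,t)][:4])
print(env.sense()['time'])
E
```

```text
0.0 [ 0.229 -0.634  0.221] [-3.093e+00 -5.400e-01  1.000e-03] 0.08719203391122256 0.025
top [ 0.413 -0.21   0.992] [-2.1, 2.16, -0.17] [[364.6, 0.0, 258.5], [0.0, 364.6, 187.7], [0.0, 0.0, 1.0]]Traceback (most recent call last):
  File "<stdin>", line 6, in <module>
  File "h.py", line 14, in w2px
    K=np.array(s['camera_matrix']);c=np.array(s['rotation']).T@(np.array(p)-np.array(s['origin']));return (K@(c/c[2]))[:2]
                                                                                                                ~^^^
IndexError: invalid index to scalar variable.
```

```bash
sed -i "s/np.array(s\['rotation'\])/R.from_rotvec(s['rotation']).as_matrix()/" h.py
python3 - <<'E'
from h import *
for n in ['top','scene']:
    c=snap(n,n+'0.png');print(n,np.round(c['origin'],3),np.round(c['rotation'],2).tolist(),np.round(c['camera_matrix'],1).tolist())
    for t in ['valve_59_centre','valve_83_centre','valve_148_centre','valve_223_centre','cradle_59_seat','cradle_83_seat','cradle_148_seat','cradle_223_seat','spring_rod_centre','link_arm_centre']:
        print(t,[(np.round(d['position'],3).tolist(),round(d['p'],2),np.round(w2px(c,d['position'])).tolist()) for d in env.pinpoint(n,t)][:4])
print(env.sense()['time'])
E
```

```text
top [ 0.413 -0.21   0.992] [-2.1, 2.16, -0.17] [[364.6, 0.0, 258.5], [0.0, 364.6, 187.7], [0.0, 0.0, 1.0]]
valve_59_centre [([0.615, 0.117, 0.008], 0.45, [140.0, 178.0])]
valve_83_centre [([0.527, -0.454, 0.009], 0.6, [350.0, 204.0]), ([0.527, -0.379, 0.021], 0.56, [323.0, 204.0])]
valve_148_centre [([0.57, -0.213, 0.007], 0.65, [261.0, 191.0]), ([0.788, -0.041, 0.005], 0.36, [198.0, 117.0])]
valve_223_centre [([0.599, 0.033, 0.009], 0.86, [171.0, 182.0])]
cradle_59_seat [([0.527, -0.38, 0.02], 0.5, [324.0, 204.0])]
cradle_83_seat [([0.57, -0.292, 0.027], 0.82, [290.0, 189.0]), ([0.356, 0.074, 0.026], 0.82, [152.0, 274.0]), ([0.641, -0.399, 0.027], 0.65, [329.0, 162.0]), ([0.445, -0.53, 0.024], 0.62, [382.0, 233.0])]
cradle_148_seat [([0.622, -0.134, 0.023], 0.79, [231.0, 172.0])]
cradle_223_seat [([0.63, -0.051, 0.023], 0.9, [201.0, 170.0]), ([0.615, 0.116, 0.006], 0.24, [141.0, 178.0])]
spring_rod_centre [([0.386, -0.291, 0.01], 0.51, [292.0, 259.0])]
link_arm_centre [([0.786, -0.044, 0.006], 0.68, [199.0, 117.0])]
scene [ 0.143 -1.06   0.45 ] [-1.93, 0.45, -0.32] [[413.4, 0.0, 245
[... 229 characters left out ...]
16.0])]
valve_223_centre [([0.525, -0.456, 0.008], 0.48, [277.0, 265.0]), ([0.595, 0.035, 0.003], 0.43, [214.0, 184.0])]
cradle_59_seat [([0.525, -0.38, 0.025], 0.64, [259.0, 241.0])]
cradle_83_seat [([0.446, -0.529, 0.025], 0.74, [260.0, 287.0]), ([0.57, -0.289, 0.024], 0.72, [257.0, 221.0]), ([0.642, -0.395, 0.027], 0.57, [309.0, 232.0])]
cradle_148_seat [([0.618, -0.136, 0.022], 0.75, [246.0, 196.0])]
cradle_223_seat [([0.628, -0.049, 0.026], 0.77, [235.0, 184.0]), ([0.598, 0.033, 0.006], 0.75, [215.0, 183.0])]
spring_rod_centre [([0.384, -0.286, 0.01], 0.7, [182.0, 242.0])]
link_arm_centre [([0.628, -0.049, 0.028], 0.54, [236.0, 183.0]), ([0.79, -0.039, 0.007], 0.52, [281.0, 181.0])]
1.2
```

View pics/top0.png

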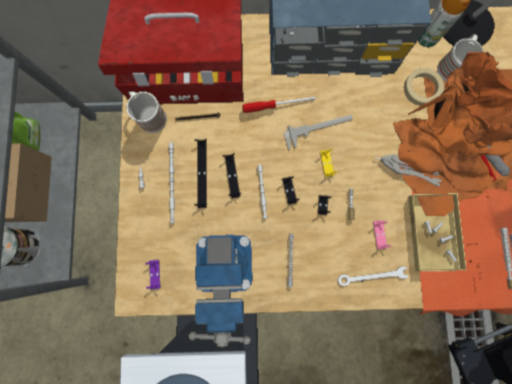

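View pics/scene0.png

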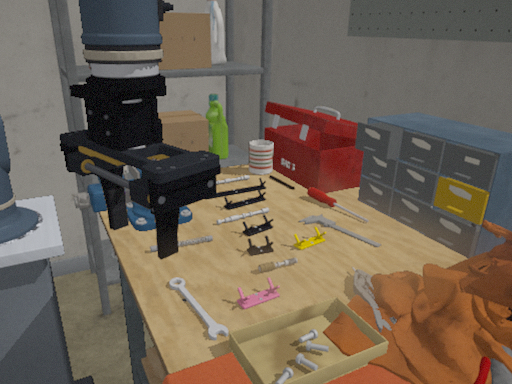

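Candidates for the 83 cradle: black (290,189) top is the one; purple (152,274), yellow (329,162) and pink (382,233) are look-alikes. Valve lengths by eye: 59 at (140,180), 83 at (350,204), 148 at (262,192), 223 at (171,183); the spring rod (291,260) and link arm (198,117) stay put.

Run:
```python
from h import *
c=snap('top','top1.png')
im=c['image']
exp={'valve_59_centre':(.615,.117,.0065),'valve_83_centre':(.526,-.455,.0085),'valve_148_centre':(.57,-.215,.007),'valve_223_centre':(.598,.033,.0075),'cradle_59_seat':(.526,-.38,.02),'cradle_83_seat':(.57,-.291,.02),'cradle_148_seat':(.62,-.135,.02),'cradle_223_seat':(.63,-.05,.02)}
for t,p in exp.items():
    for d in env.silhouettes('top',t):
        v,u=np.nonzero(d['mask'])
        W=np.array([px2w(c,a,b,p[2])[:2] for a,b in zip(u,v)])
        m=W.mean(0)
        if np.linalg.norm(m-p[:2])>.04: continue
        (cx,cy),(w,h),ang=cv2.minAreaRect((W*1000).astype(np.float32))
        e,V=np.linalg.eigh(np.cov(W.T));a=np.degrees(np.arctan2(V[1,1],V[0,1]))
        print(t,round(d['p'],2),'mean',np.round(m,4),'rect',round(cx),round(cy),round(w),round(h),'ang',round((a+90)%180-90,1))
crop=im[135:225,125:365];cv2.imwrite('pics/crop.png',cv2.resize(crop,None,fx=3.3,fy=3.3,interpolation=cv2.INTER_CUBIC)[:,:,::-1])
```

```text
valve_83_centre 0.63 mean [ 0.5212 -0.4559] rect 528 -457 16 80 ang -2.6
valve_148_centre 0.44 mean [ 0.5553 -0.2183] rect 569 -220 142 20 ang 3.9
valve_223_centre 0.59 mean [0.5952 0.0315] rect 603 32 219 13 ang 1.8
cradle_83_seat 0.51 mean [ 0.5693 -0.2902] rect 568 -290 74 30 ang 10.9
cradle_148_seat 0.63 mean [ 0.6115 -0.1366] rect 613 -137 124 31 ang 7.2
cradle_223_seat 0.76 mean [ 0.6207 -0.0532] rect 624 -52 192 32 ang 0.2
```

View pics/crop.png

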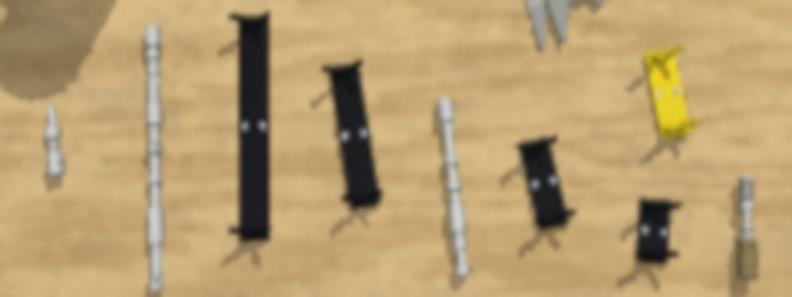

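The crop confirms the 4 black cradles (white dots mid-foot) and valves; the gold-sleeved 83 valve is at right, and yellow is the look-alike. Computing poses from the endpoints.

Run:
```python
from h import *
c=snap('top')
f=lambda p,z:px2w(c,125+p[0]/3.3-.35,135+p[1]/3.3-.35,z)[:2]
def line(n,a,b,z):
    A,B=f(a,z),f(b,z);d=A-B;print(n,'mid',np.round((A+B)/2,4),'len',round(np.linalg.norm(d),4),'ang',round(np.degrees(np.arctan2(d[1],d[0])),1))
line('v59',(51,107),(57,180),.0065);line('v223',(151,27),(156,291),.0075);line('v148',(444,98),(462,277),.007);line('v83',(746,178),(746,278),.0085)
line('c223',(254,15),(254,239),.006);line('c148',(341,66),(363,207),.006);line('c83',(537,142),(551,228),.006);line('c59',(657,203),(651,262),.006)
for n,a,b in [('c223',(245,126),(262,126)),('c148',(345,135),(363,133)),('c83',(535,184),(553,181)),('c59',(644,231),(664,232))]: line('dots '+n,a,b,.006)
for t in ['valve_59_centre','cradle_59_seat']:
    for d in env.silhouettes('top',t):
        v,u=np.nonzero(d['mask']);print(t,d['p'],u.mean(),v.mean(),len(u))
```

```text
v59 mid [0.6145 0.116 ] len 0.0627 ang 6.1
v223 mid [0.6007 0.0323] len 0.2239 ang 1.8
v148 mid [ 0.5687 -0.2163] len 0.1509 ang 4.1
v83 mid [ 0.5274 -0.456 ] len 0.0827 ang -3.9
c223 mid [ 0.6253 -0.0513] len 0.1916 ang -0.1
c148 mid [ 0.614  -0.1332] len 0.1218 ang 7.9
c83 mid [ 0.5681 -0.2919] len 0.073 ang 6.8
c59 mid [ 0.5259 -0.3808] len 0.0493 ang -8.9
dots c223 mid [ 0.6247 -0.0509] len 0.0143 ang 88.4
dots c148 mid [ 0.6155 -0.135 ] len 0.0151 ang 94.9
dots c83 mid [ 0.57  -0.292] len 0.0152 ang 98.0
dots c59 mid [ 0.5266 -0.3808] len 0.0164 ang 85.5
valve_59_centre 0.61 171.40740740740742 181.94179894179894 378
valve_59_centre 0.43 140.66666666666666 177.96666666666667 90
cradle_59_seat 0.73 322.9197860962567 205.1818181818182 187
cradle_59_seat 0.58 209.0952380952381 115.0952380952381 21
```

Call:
step_arm --deltas '[{"jaw": 50, "az": 8}, {"az": 8}, {"az": 3.8}]' --grip_force 40

```text
schema error: expected keys dx, dy, dz, ax, ay, az, jaw
```

Call:
step_arm --deltas '[{"dx": 0, "dy": 0, "dz": 2, "ax": 0, "ay": 0, "az": 8, "jaw": 50}, {"dx": 0, "dy": 0, "dz": 2, "ax": 0, "ay": 0, "az": 8, "jaw": 50}, {"dx": 0, "dy": 0, "dz": 2, "ax": 0, "ay": 0, "az": 7.8, "jaw": 50}, {"dx": 3, "dy": -2, "dz": 0, "ax": 0, "ay": 0, "az": 0, "jaw": 50}, {"dx": 3.5, "dy": -2.5, "dz": 0, "ax": 0, "ay": 0, "az": 0, "jaw": 50}]' --grip_force 40

```text
time: 2.3
ee_pos: [0.2948, -0.5954, 0.1613]
tool_rot: [-3.139, 0.118, 0.003]
ft_force: [0.6, -0.2, -0.2]
width: 0.0547
grasp_force: 0.0
```

Call:
step_arm --deltas '[{"dx": 3.5, "dy": -2.5, "dz": 0, "ax": 0, "ay": 0, "az": 0, "jaw": 50}, {"dx": 3.5, "dy": -2.5, "dz": 0, "ax": 0, "ay": 0, "az": 0, "jaw": 50}, {"dx": 3.5, "dy": -2.5, "dz": 0, "ax": 0, "ay": 0, "az": 0, "jaw": 50}, {"dx": 3.5, "dy": -2.5, "dz": 0, "ax": 0, "ay": 0, "az": 0, "jaw": 50}, {"dx": 3.5, "dy": -2.5, "dz": 0, "ax": 0, "ay": 0, "az": 0, "jaw": 50}]'

```text
time: 2.8
ee_pos: [0.4815, -0.4812, 0.1625]
tool_rot: [3.139, -0.109, 0.001]
ft_force: [-0.6, -0.9, -0.4]
width: 0.0435
grasp_force: 0.0
```

```bash
cat > go.py <<'E'
import sys
from h import *
# go.py x y z ang : deltas in tool frame (cm/deg): rotate-last convention (shift in current tool frame)
x,y,z,a=map(float,sys.argv[1:5])
s=env.sense();M=R.from_rotvec(s['tool_rot']).as_matrix()
cur=np.degrees(np.arctan2(M[1,0],M[0,0]))
d=M.T@(np.array([x,y,z])-s['ee_pos'])*100
az=(cur-a+90)%180-90
t=R.from_rotvec(s['tool_rot'])
print('t',s['time'],'shift',np.round(d,2),'ang',round(cur,1),'az',round(az,1),'tilt',np.round(M[:,2],3),'w',round(s['width'],4),'j7',round(s['joint_positions'][6],2))
E
python3 go.py .527 -.456 .028 -4
python3 - <<'E'
from h import *
c=snap('wrist','w0.png');
for t in ['valve_83_centre','cradle_83_seat','cradle_59_seat']: print(t,[(np.round(d['position'],3).tolist(),round(d['p'],2)) for d in env.pinpoint('wrist',t)])
E
```

```text
t 2.8 shift [ 4.36 -2.83 13.45] ang -4.0 az 0.0 tilt [ 0. -0. -1.] w 0.0435 j7 -0.92
valve_83_centre [([0.531, -0.456, 0.009], 0.91), ([0.521, -0.382, 0.021], 0.47)]
cradle_83_seat [([0.644, -0.4, 0.025], 0.8), ([0.442, -0.529, 0.027], 0.77), ([0.571, -0.293, 0.026], 0.63)]
cradle_59_seat [([0.525, -0.383, 0.022], 0.66)]
```

View pics/w0.png

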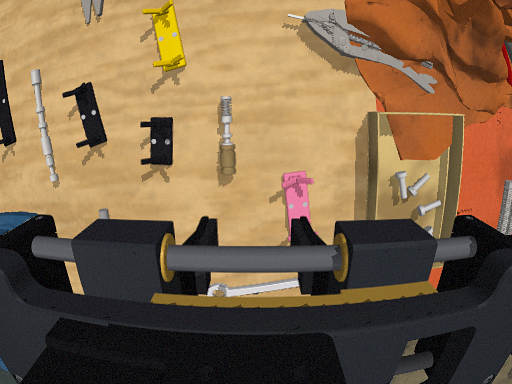

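Wrist view: valve 83 at (227,135) with its gold sleeve toward the robot, black 59 cradle at (157,140), yellow and pink decoys aside. It agrees with the top estimate, so I'm descending.

Call:
step_arm --deltas '[{"dx": 2.25, "dy": -1.4, "dz": 2, "ax": 0, "ay": 0, "az": 0, "jaw": 50}, {"dx": 2.25, "dy": -1.4, "dz": 3, "ax": 0, "ay": 0, "az": 0, "jaw": 50}, {"dx": 0, "dy": 0, "dz": 3, "ax": 0, "ay": 0, "az": 0, "jaw": 50}, {"dx": 0, "dy": 0, "dz": 3, "ax": 0, "ay": 0, "az": 0, "jaw": 50}, {"dx": 0, "dy": 0, "dz": 2.0, "ax": 0, "ay": 0, "az": 0, "jaw": 50}]'

```text
time: 3.5
ee_pos: [0.524, -0.4585, 0.0299]
tool_rot: [-3.139, 0.114, 0.005]
ft_force: [0.9, 0.6, 0.5]
width: 0.0438
grasp_force: 0.0
```

```bash
python3 go.py .529 -.456 .028 -4
```

```text
t 3.5 shift [ 0.48 -0.29  0.18] ang -4.1 az -0.1 tilt [-0.003  0.001 -1.   ] w 0.0438 j7 -1.0
```

Call:
step_arm --deltas '[{"dx": 0, "dy": -0.1, "dz": 0, "ax": 0, "ay": 0, "az": 0, "jaw": 50}, {"dx": 0, "dy": 0, "dz": 0, "ax": 0, "ay": 0, "az": 0, "jaw": 50}]'

```text
time: 3.7
ee_pos: [0.5259, -0.4577, 0.0326]
tool_rot: [3.139, -0.112, -0.001]
ft_force: [0.3, 0.4, -0.2]
width: 0.0434
grasp_force: 0.0
```

Call:
step_arm --deltas '[{"dx": 0.3, "dy": -0.1, "dz": 0.45, "ax": 0, "ay": 0, "az": 0, "jaw": 50}, {"dx": 0, "dy": 0, "dz": 0, "ax": 0, "ay": 0, "az": 0, "jaw": 5}, {"dx": 0, "dy": 0, "dz": 0, "ax": 0, "ay": 0, "az": 0, "jaw": 5}, {"dx": 0, "dy": 0, "dz": 0, "ax": 0, "ay": 0, "az": 0, "jaw": 0}, {"dx": 0, "dy": 0, "dz": 0, "ax": 0, "ay": 0, "az": 0, "jaw": 0}]'

```text
time: 4.2
ee_pos: [0.5302, -0.4557, 0.0282]
tool_rot: [3.139, -0.109, 0.001]
ft_force: [-0.6, -0.2, 0.2]
width: 0.0194
grasp_force: 0.0
```

Call:
step_arm --deltas '[{"dx": 0, "dy": 0, "dz": 0, "ax": 0, "ay": 0, "az": 0, "jaw": 0}, {"dx": 0, "dy": 0, "dz": 0, "ax": 0, "ay": 0, "az": 0, "jaw": 0}, {"dx": 0, "dy": 0, "dz": -1, "ax": 0, "ay": 0, "az": 0, "jaw": 0}, {"dx": 0, "dy": 0, "dz": -3, "ax": 0, "ay": 0, "az": 0, "jaw": 0}, {"dx": 0, "dy": 0, "dz": -4, "ax": 0, "ay": 0, "az": 0, "jaw": 0}]'

```text
time: 4.7
ee_pos: [0.5289, -0.4546, 0.1071]
tool_rot: [-3.137, 0.109, 0.005]
ft_force: [-0.1, -0.1, 0.7]
width: 0.0004
grasp_force: 0.0
```

```bash
python3 go.py .570 -.2915 .105 8
python3 - <<'E'
from h import *
c=snap('wrist','w1.png')
E
```

```text
t 4.7 shift [  2.97 -16.55   0.24] ang -4.0 az -12.0 tilt [-0.003  0.003 -1.   ] w 0.0004 j7 -1.0
```

View pics/w1.png

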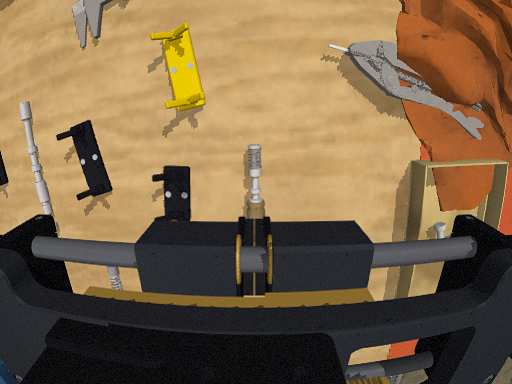

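Run:
```python
from h import *
for n in ['wrist','top','scene']:
    c=snap(n)
    print(n,[(np.round(d['position'],3).tolist(),round(d['p'],2)) for d in env.pinpoint(n,'valve_83_centre')])
    if n=='scene': cv2.imwrite('pics/s1.png',cv2.resize(c['image'][150:340,150:400],None,fx=3,fy=3,interpolation=cv2.INTER_CUBIC)[:,:,::-1])
```

```text
wrist [([0.529, -0.455, 0.009], 0.9), ([0.523, -0.382, 0.023], 0.68)]
top [([0.528, -0.458, 0.008], 0.63)]
scene [([0.526, -0.457, 0.007], 0.58)]
```

View pics/s1.png

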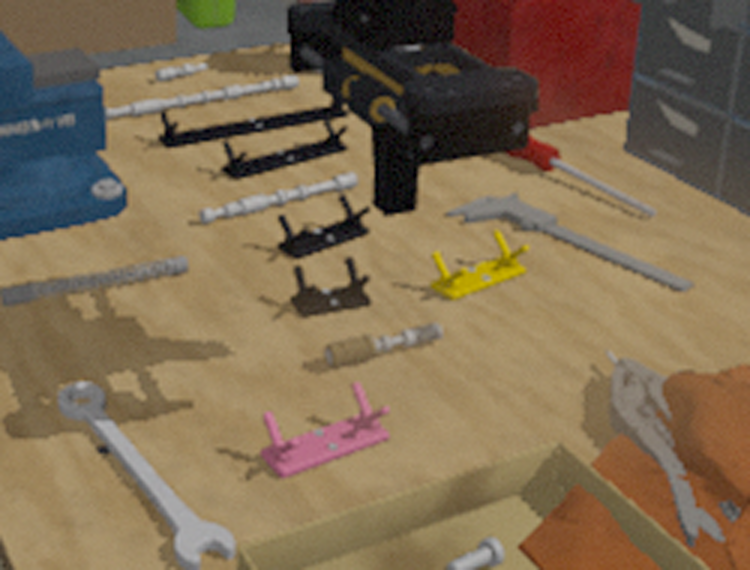

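Valve 83 still lies at its place: I lifted before the fingers had closed on its thin neck. Retrying with longer closing.

```bash
python3 go.py .532 -.456 .0265 -4
```

```text
t 5.05 shift [0.3  0.1  8.01] ang -4.0 az 0.0 tilt [-0.002  0.001 -1.   ] w -0.0 j7 -1.0
```

Call:
step_arm --deltas '[{"dx": 0.3, "dy": 0.1, "dz": 0, "ax": 0, "ay": 0, "az": 0, "jaw": 38}, {"dx": 0, "dy": 0, "dz": 2, "ax": 0, "ay": 0, "az": 0, "jaw": 38}, {"dx": 0, "dy": 0, "dz": 2, "ax": 0, "ay": 0, "az": 0, "jaw": 38}, {"dx": 0, "dy": 0, "dz": 0, "ax": 0, "ay": 0, "az": 0, "jaw": 38}, {"dx": 0, "dy": 0, "dz": 0, "ax": 0, "ay": 0, "az": 0, "jaw": 38}]'

```text
time: 5.55
ee_pos: [0.5328, -0.4565, 0.067]
tool_rot: [-3.139, 0.109, 0.002]
ft_force: [0.5, -0.7, 0.4]
width: 0.0297
grasp_force: 0.0
```

Call:
step_arm --deltas '[{"dx": 0, "dy": 0, "dz": 2, "ax": 0, "ay": 0, "az": 0, "jaw": 38}, {"dx": 0, "dy": 0, "dz": 1.9, "ax": 0, "ay": 0, "az": 0, "jaw": 38}, {"dx": 0, "dy": 0, "dz": 0, "ax": 0, "ay": 0, "az": 0, "jaw": 38}, {"dx": 0, "dy": 0, "dz": 0, "ax": 0, "ay": 0, "az": 0, "jaw": 38}]'

```text
time: 5.95
ee_pos: [0.5335, -0.4571, 0.0297]
tool_rot: [3.139, -0.109, 0.002]
ft_force: [-0.1, 0.3, -0.0]
width: 0.0327
grasp_force: 0.0
```

```bash
python3 go.py .532 -.456 .0265 -4
```

```text
t 5.95 shift [-0.16 -0.1   0.32] ang -4.0 az 0.0 tilt [ 0.001 -0.001 -1.   ] w 0.0327 j7 -1.0
```

Call:
step_arm --deltas '[{"dx": -0.1, "dy": -0.1, "dz": 0.25, "ax": 0, "ay": 0, "az": 0, "jaw": 38}, {"dx": 0, "dy": 0, "dz": 0, "ax": 0, "ay": 0, "az": 0, "jaw": 0}, {"dx": 0, "dy": 0, "dz": 0, "ax": 0, "ay": 0, "az": 0, "jaw": 0}, {"dx": 0, "dy": 0, "dz": 0, "ax": 0, "ay": 0, "az": 0, "jaw": 0}, {"dx": 0, "dy": 0, "dz": 0, "ax": 0, "ay": 0, "az": 0, "jaw": 0}]'

```text
time: 6.45
ee_pos: [0.5322, -0.4558, 0.0266]
tool_rot: [3.139, -0.109, 0.001]
ft_force: [0.2, 0.2, 0.5]
width: 0.009
grasp_force: 0.0
```

Call:
step_arm --deltas '[{"dx": 0, "dy": 0, "dz": 0, "ax": 0, "ay": 0, "az": 0, "jaw": 0}, {"dx": 0, "dy": 0, "dz": 0, "ax": 0, "ay": 0, "az": 0, "jaw": 0}, {"dx": 0, "dy": 0, "dz": 0, "ax": 0, "ay": 0, "az": 0, "jaw": 0}]'

```text
time: 6.75
ee_pos: [0.5321, -0.4557, 0.0263]
tool_rot: [3.14, -0.109, 0.0]
ft_force: [0.1, -0.4, 0.8]
width: 0.0005
grasp_force: 0.0
```

Run:
```python
from h import *
for n in ['wrist','top','scene']:
    c=snap(n)
    print(n,[(np.round(d['position'],3).tolist(),round(d['p'],2)) for d in env.pinpoint(n,'valve_83_centre')])
    if n=='scene': a=cv2.resize(c['image'][205:305,225:325],(400,400),interpolation=cv2.INTER_CUBIC)
    if n=='wrist': b=cv2.resize(c['image'][150:350,150:350],(400,400),interpolation=cv2.INTER_CUBIC)
cv2.imwrite('pics/g1.png',np.hstack([a,b])[:,:,::-1])
```

```text
wrist [([0.532, -0.458, 0.007], 0.64)]
top [([0.528, -0.455, 0.007], 0.62)]
scene [([0.526, -0.454, 0.006], 0.66)]
```

View pics/g1.png

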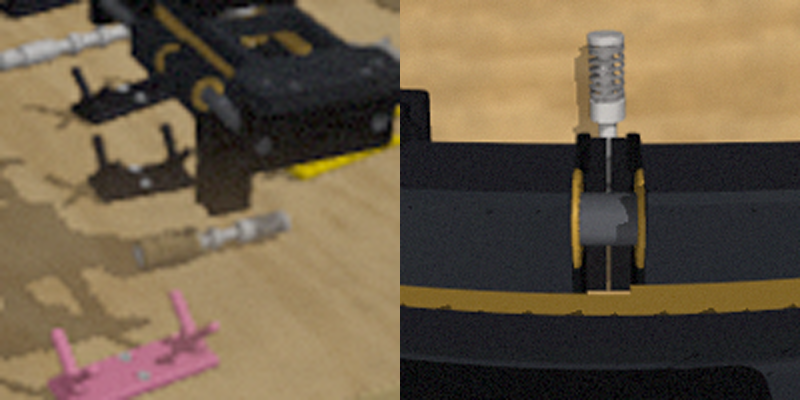

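Run:
```python
from h import *
c=snap('scene')
s=env.sense();print(s['ee_pos'],s['joint_positions'])
for p in [(.542,-.456,.0015),(.522,-.456,.0015),(.532,-.456,.02),(.522,-.456,.02),(.532,-.456,.03)]: print(p,np.round(w2px(c,p),1))
d=ray(c,283.8,257.5);o=np.array(c['origin']);k=(-.456-.01-o[1])/d[1];print(o+k*d)
M=R.from_rotvec(s['tool_rot']).as_matrix();print(np.round(M,3))
c=snap('wrist');print(np.array(c['origin'])-s['ee_pos'],R.from_rotvec(c['rotation']).as_matrix().round(3))
```

```text
[ 0.53204987 -0.45570222  0.02627588] [ 0.65820845  0.7036158  -0.01525159  1.6190429   0.01354638  0.81897184
 -1.00303809]
(0.542, -0.456, 0.0015) [284.1 265.7]
(0.522, -0.456, 0.0015) [275.6 268.1]
(0.532, -0.456, 0.02) [280.3 259. ]
(0.522, -0.456, 0.02) [276.  260.1]
(0.532, -0.456, 0.03) [280.5 254.6]
[ 0.53356864 -0.466       0.02832837]
[[ 0.998 -0.07   0.   ]
 [-0.07  -0.998 -0.   ]
 [ 0.     0.    -1.   ]]
[ 0.07217825 -0.00482927  0.16343898] [[-0.07  -0.962 -0.265]
 [-0.998  0.067  0.018]
 [ 0.     0.266 -0.964]]
```

The picture shows the closed fingertips above the valve, about 20–25 mm higher than the stated tip reach implies. I'll open, go down in small steps and watch the force.

Call:
step_arm --deltas '[{"dx": 0, "dy": 0, "dz": 0, "ax": 0, "ay": 0, "az": 0, "jaw": 40}, {"dx": 0, "dy": 0, "dz": 0, "ax": 0, "ay": 0, "az": 0, "jaw": 40}, {"dx": 0, "dy": 0, "dz": 0, "ax": 0, "ay": 0, "az": 0, "jaw": 40}, {"dx": 0, "dy": 0, "dz": 0, "ax": 0, "ay": 0, "az": 0, "jaw": 40}, {"dx": 0, "dy": 0, "dz": 0, "ax": 0, "ay": 0, "az": 0, "jaw": 40}]'

```text
time: 7.65
ee_pos: [0.532, -0.4557, 0.0263]
tool_rot: [3.14, -0.109, 0.0]
ft_force: [0.4, 0.1, 0.3]
width: 0.0306
grasp_force: 0.0
```

Call:
step_arm --deltas '[{"dx": 0, "dy": 0, "dz": 0.5, "ax": 0, "ay": 0, "az": 0, "jaw": 40}, {"dx": 0, "dy": 0, "dz": 0.5, "ax": 0, "ay": 0, "az": 0, "jaw": 40}, {"dx": 0, "dy": 0, "dz": 0, "ax": 0, "ay": 0, "az": 0, "jaw": 40}]'

```text
time: 7.95
ee_pos: [0.5314, -0.4551, 0.015]
tool_rot: [-3.138, 0.109, 0.003]
ft_force: [1.3, 0.6, -0.9]
width: 0.0347
grasp_force: 0.0
```

Run:
```python
from h import *
c=snap('scene');a=cv2.resize(c['image'][205:305,225:325],(500,500),interpolation=cv2.INTER_CUBIC)
cv2.imwrite('pics/g2.png',a[:,:,::-1])
```

```text
(no output)
```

View pics/g2.png

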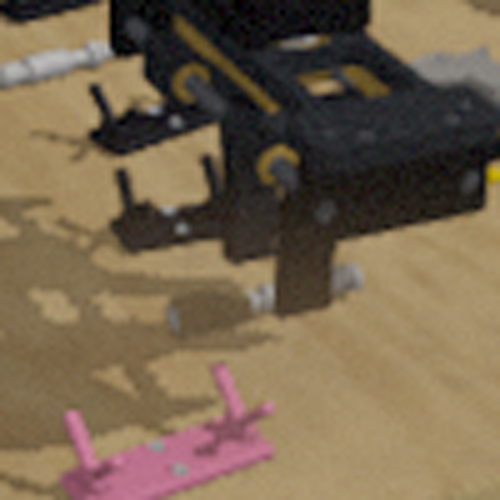

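Call:
step_arm --deltas '[{"dx": 0, "dy": 0, "dz": 0.5, "ax": 0, "ay": 0, "az": 0, "jaw": 40}, {"dx": 0, "dy": 0, "dz": 0, "ax": 0, "ay": 0, "az": 0, "jaw": 40}]'

```text
time: 8.2
ee_pos: [0.5317, -0.4554, 0.0105]
tool_rot: [-3.139, 0.109, 0.001]
ft_force: [0.5, 0.2, -0.2]
width: 0.0348
grasp_force: 0.0
```

Call:
step_arm --deltas '[{"dx": 0, "dy": 0, "dz": 0.4, "ax": 0, "ay": 0, "az": 0, "jaw": 40}, {"dx": 0, "dy": 0, "dz": 0, "ax": 0, "ay": 0, "az": 0, "jaw": 40}]'

```text
time: 8.4
ee_pos: [0.5317, -0.4555, 0.0067]
tool_rot: [-3.139, 0.109, 0.001]
ft_force: [-0.1, -0.2, 0.1]
width: 0.0348
grasp_force: 0.0
```

Call:
step_arm --deltas '[{"dx": 0, "dy": 0, "dz": 0.3, "ax": 0, "ay": 0, "az": 0, "jaw": 40}, {"dx": 0, "dy": 0, "dz": 0, "ax": 0, "ay": 0, "az": 0, "jaw": 40}]'

```text
time: 8.6
ee_pos: [0.5318, -0.4555, 0.0038]
tool_rot: [-3.139, 0.109, 0.001]
ft_force: [-1.1, -0.1, 0.4]
width: 0.0347
grasp_force: 0.0
```

Run:
```python
from h import *
print(env.sense()['ee_pos'],env.tip_reach)
c=snap('scene');a=cv2.resize(c['image'][225:305,235:335],(750,600),interpolation=cv2.INTER_CUBIC)
cv2.imwrite('pics/g3.png',a[:,:,::-1])
```

```text
[ 0.53182662 -0.45552987  0.00384213] 0.025
```

View pics/g3.png

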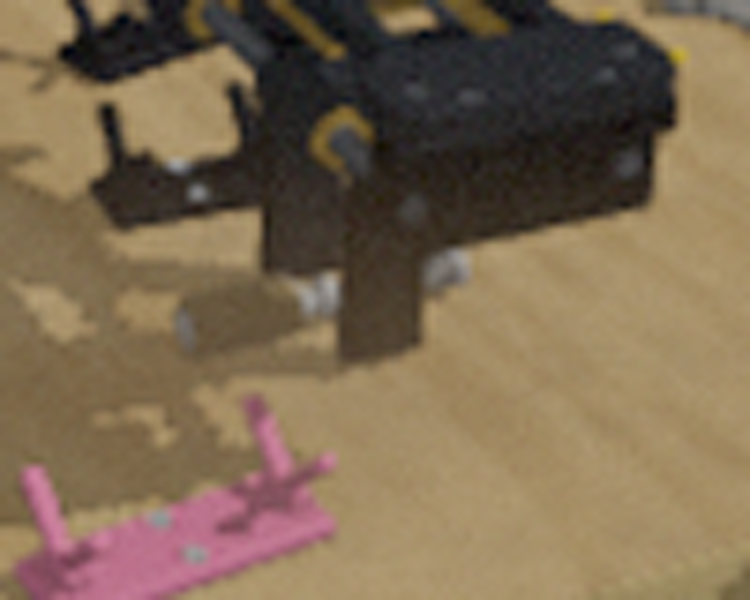

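The near finger's bottom (285,272) now stands about 4 mm above the bench beside the valve's waist, so the tips sit at about the reported TCP height. Closing.

Call:
step_arm --deltas '[{"dx": 0, "dy": 0, "dz": 0.1, "ax": 0, "ay": 0, "az": 0, "jaw": 0}, {"dx": 0, "dy": 0, "dz": 0, "ax": 0, "ay": 0, "az": 0, "jaw": 0}, {"dx": 0, "dy": 0, "dz": 0, "ax": 0, "ay": 0, "az": 0, "jaw": 0}, {"dx": 0, "dy": 0, "dz": 0, "ax": 0, "ay": 0, "az": 0, "jaw": 0}, {"dx": 0, "dy": 0, "dz": 0, "ax": 0, "ay": 0, "az": 0, "jaw": 0}]'

```text
time: 9.15
ee_pos: [0.5321, -0.4557, 0.0034]
tool_rot: [3.14, -0.109, 0.0]
ft_force: [0.2, -0.7, 0.4]
width: 0.0166
grasp_force: 39.9
```

Call:
step_arm --deltas '[{"dx": 0, "dy": 0, "dz": 0, "ax": 0, "ay": 0, "az": 0, "jaw": 0}, {"dx": 0, "dy": 0, "dz": 0, "ax": 0, "ay": 0, "az": 0, "jaw": 0}, {"dx": 0, "dy": 0, "dz": 0, "ax": 0, "ay": 0, "az": 0, "jaw": 0}]'

```text
time: 9.45
ee_pos: [0.5321, -0.4557, 0.0034]
tool_rot: [3.14, -0.109, 0.0]
ft_force: [0.4, -0.9, 0.0]
width: 0.0169
grasp_force: 39.9
```

Call:
step_arm --deltas '[{"dx": 0, "dy": 0, "dz": -1.5, "ax": 0, "ay": 0, "az": 0, "jaw": 0}, {"dx": 0, "dy": 0, "dz": -3, "ax": 0, "ay": 0, "az": 0, "jaw": 0}, {"dx": 0, "dy": 0, "dz": -3, "ax": 0, "ay": 0, "az": 0, "jaw": 0}, {"dx": 0.8, "dy": -4, "dz": 0, "ax": 0, "ay": 0, "az": 0, "jaw": 0}, {"dx": 0.8, "dy": -4, "dz": 0, "ax": 0, "ay": 0, "az": 0, "jaw": 0}]'

```text
time: 9.95
ee_pos: [0.554, -0.3785, 0.081]
tool_rot: [3.137, -0.115, 0.006]
ft_force: [1.0, 0.2, -0.5]
width: 0.0174
grasp_force: 39.9
```

Call:
step_arm --deltas '[{"dx": 0.7, "dy": -4, "dz": 0, "ax": 0, "ay": 0, "az": 0, "jaw": 0}, {"dx": 0.5, "dy": -4, "dz": 0, "ax": 0, "ay": 0, "az": 0, "jaw": 0}, {"dx": 0, "dy": 0, "dz": 0, "ax": 0, "ay": 0, "az": -6, "jaw": 0}, {"dx": 0, "dy": 0, "dz": 0, "ax": 0, "ay": 0, "az": -6, "jaw": 0}, {"dx": 0, "dy": 0, "dz": 0, "ax": 0, "ay": 0, "az": 0, "jaw": 0}]'

```text
time: 10.45
ee_pos: [0.5715, -0.2978, 0.0794]
tool_rot: [3.133, 0.22, 0.002]
ft_force: [0.6, -0.0, -0.5]
width: 0.0169
grasp_force: 39.9
```

```bash
python3 go.py .572 -.291 .021 8
python3 - <<'E'
from h import *
c=snap('top')
for t in ['cradle_83_seat','valve_83_centre']:
    print([(np.round(d['position'],3).tolist(),round(d['p'],2)) for d in env.pinpoint('top',t)])
c=snap('wrist')
for t in ['cradle_83_seat','valve_83_centre']:
    print([(np.round(d['position'],3).tolist(),round(d['p'],2)) for d in env.pinpoint('wrist',t)])
E
```

```text
t 10.45 shift [ 0.14 -0.67  5.84] ang 8.0 az 0.0 tilt [ 0.001 -0.    -1.   ] w 0.0169 j7 -1.06
[([0.356, 0.076, 0.029], 0.76), ([0.447, -0.53, 0.025], 0.67), ([0.6, 0.032, 0.012], 0.55)]
[]
[([0.574, -0.29, 0.026], 0.76), ([0.643, -0.395, 0.023], 0.62), ([0.566, -0.212, 0.009], 0.55)]
[([0.568, -0.297, 0.085], 0.66)]
```

Call:
step_arm --deltas '[{"dx": 0.1, "dy": -0.65, "dz": 0, "ax": 0, "ay": 0, "az": 0, "jaw": 0}, {"dx": 0, "dy": 0, "dz": 2.5, "ax": 0, "ay": 0, "az": 0, "jaw": 0}, {"dx": 0, "dy": 0, "dz": 2, "ax": 0, "ay": 0, "az": 0, "jaw": 0}, {"dx": 0, "dy": 0, "dz": 0.8, "ax": 0, "ay": 0, "az": 0, "jaw": 0}, {"dx": 0, "dy": 0, "dz": 0, "ax": 0, "ay": 0, "az": 0, "jaw": 0}]'

```text
time: 11.25
ee_pos: [0.5704, -0.2907, 0.024]
tool_rot: [-3.133, -0.22, 0.004]
ft_force: [-0.3, 0.4, -0.3]
width: 0.0172
grasp_force: 39.9
```

Call:
step_arm --deltas '[{"dx": 0, "dy": 0, "dz": 0.3, "ax": 0, "ay": 0, "az": 0, "jaw": 0}, {"dx": 0, "dy": 0, "dz": 0, "ax": 0, "ay": 0, "az": 0, "jaw": 0}]'

```text
time: 11.45
ee_pos: [0.5718, -0.2917, 0.023]
tool_rot: [3.133, 0.219, 0.002]
ft_force: [-0.3, -0.2, -0.3]
width: 0.017
grasp_force: 39.9
```

Call:
step_arm --deltas '[{"dx": 0, "dy": 0, "dz": 0.15, "ax": 0, "ay": 0, "az": 0, "jaw": 0}, {"dx": 0, "dy": 0, "dz": 0, "ax": 0, "ay": 0, "az": 0, "jaw": 45}, {"dx": 0, "dy": 0, "dz": 0, "ax": 0, "ay": 0, "az": 0, "jaw": 45}, {"dx": 0, "dy": 0, "dz": 0, "ax": 0, "ay": 0, "az": 0, "jaw": 45}, {"dx": 0, "dy": 0, "dz": 0, "ax": 0, "ay": 0, "az": 0, "jaw": 45}]'

```text
time: 11.95
ee_pos: [0.5713, -0.2915, 0.0209]
tool_rot: [3.134, 0.219, 0.0]
ft_force: [-0.2, -0.4, -0.8]
width: 0.0365
grasp_force: 0.0
```

Call:
step_arm --deltas '[{"dx": 0, "dy": 0, "dz": -1, "ax": 0, "ay": 0, "az": 0, "jaw": 45}, {"dx": 0, "dy": 0, "dz": -3, "ax": 0, "ay": 0, "az": 0, "jaw": 45}, {"dx": 0, "dy": 0, "dz": -2, "ax": 0, "ay": 0, "az": 0, "jaw": 45}, {"dx": 0, "dy": -3.5, "dz": 0, "ax": 0, "ay": 0, "az": 4, "jaw": 45}, {"dx": 0, "dy": -3.5, "dz": 0, "ax": 0, "ay": 0, "az": 0, "jaw": 45}]'

```text
time: 12.45
ee_pos: [0.5641, -0.2228, 0.0825]
tool_rot: [3.138, 0.103, 0.004]
ft_force: [0.2, -0.1, -0.1]
width: 0.0392
grasp_force: 0.0
```

```bash
python3 go.py .569 -.2165 .003 4
python3 - <<'E'
from h import *
for n in ['top','wrist']:
    c=snap(n)
    for t in ['valve_83_centre','valve_148_centre','cradle_148_seat']:
        print(n,t,[(np.round(d['position'],3).tolist(),round(d['p'],2)) for d in env.pinpoint(n,t)])
E
```

```text
t 12.45 shift [ 0.51 -0.62  7.95] ang 3.8 az -0.2 tilt [ 0.003 -0.002 -1.   ] w 0.0392 j7 -1.24
top valve_83_centre [([0.563, -0.293, 0.025], 0.38)]
top valve_148_centre []
top cradle_148_seat [([0.62, -0.134, 0.024], 0.48)]
wrist valve_83_centre [([0.571, -0.292, 0.027], 0.74), ([0.625, -0.05, 0.026], 0.54)]
wrist valve_148_centre [([0.569, -0.215, 0.004], 0.98)]
wrist cradle_148_seat [([0.616, -0.133, 0.026], 0.75)]
```

Call:
step_arm --deltas '[{"dx": 0.4, "dy": -0.55, "dz": 2, "ax": 0, "ay": 0, "az": 0, "jaw": 45}, {"dx": 0, "dy": 0, "dz": 3, "ax": 0, "ay": 0, "az": 0, "jaw": 45}, {"dx": 0, "dy": 0, "dz": 2, "ax": 0, "ay": 0, "az": 0, "jaw": 45}, {"dx": 0, "dy": 0, "dz": 0, "ax": 0, "ay": 0, "az": 0, "jaw": 45}, {"dx": 0, "dy": 0, "dz": 0, "ax": 0, "ay": 0, "az": 0, "jaw": 45}]'

```text
time: 13.35
ee_pos: [0.5675, -0.217, 0.0108]
tool_rot: [3.139, 0.108, -0.0]
ft_force: [1.0, -0.5, 0.6]
width: 0.039
grasp_force: 0.0
```

```bash
python3 go.py .569 -.216 .003 4
```

```text
t 13.35 shift [ 0.16 -0.09  0.78] ang 3.9 az -0.1 tilt [-0. -0. -1.] w 0.039 j7 -1.26
```

Call:
step_arm --deltas '[{"dx": 0.15, "dy": -0.1, "dz": 0.75, "ax": 0, "ay": 0, "az": 0, "jaw": 45}, {"dx": 0, "dy": 0, "dz": 0, "ax": 0, "ay": 0, "az": 0, "jaw": 0}, {"dx": 0, "dy": 0, "dz": 0, "ax": 0, "ay": 0, "az": 0, "jaw": 0}, {"dx": 0, "dy": 0, "dz": 0, "ax": 0, "ay": 0, "az": 0, "jaw": 0}, {"dx": 0, "dy": 0, "dz": 0, "ax": 0, "ay": 0, "az": 0, "jaw": 0}]'

```text
time: 13.85
ee_pos: [0.5691, -0.2151, 0.0037]
tool_rot: [3.139, 0.11, 0.001]
ft_force: [-0.4, -0.3, 0.5]
width: 0.0145
grasp_force: 0.1
```

Call:
step_arm --deltas '[{"dx": 0, "dy": 0, "dz": 0, "ax": 0, "ay": 0, "az": 0, "jaw": 0}, {"dx": 0, "dy": 0, "dz": 0, "ax": 0, "ay": 0, "az": 0, "jaw": 0}, {"dx": 0, "dy": 0, "dz": 0, "ax": 0, "ay": 0, "az": 0, "jaw": 0}]'

```text
time: 14.15
ee_pos: [0.5691, -0.2151, 0.0036]
tool_rot: [3.139, 0.11, 0.001]
ft_force: [0.0, 1.1, 1.2]
width: 0.0133
grasp_force: 40.0
```

Call:
step_arm --deltas '[{"dx": 0, "dy": 0, "dz": -1.5, "ax": 0, "ay": 0, "az": 0, "jaw": 0}, {"dx": 0, "dy": 0, "dz": -3, "ax": 0, "ay": 0, "az": 0, "jaw": 0}, {"dx": 0, "dy": 0, "dz": -2.5, "ax": 0, "ay": 0, "az": 0, "jaw": 0}, {"dx": 2.6, "dy": -3.9, "dz": 0, "ax": 0, "ay": 0, "az": 0, "jaw": 0}, {"dx": 2.6, "dy": -3.9, "dz": 0, "ax": 0, "ay": 0, "az": -3.5, "jaw": 0}]'

```text
time: 14.65
ee_pos: [0.6161, -0.135, 0.0756]
tool_rot: [3.133, 0.2, 0.004]
ft_force: [1.4, 0.9, 0.1]
width: 0.013
grasp_force: 40.0
```

Call:
step_arm --deltas '[{"dx": 0, "dy": 0, "dz": 0, "ax": 0, "ay": 0, "az": 0, "jaw": 0}, {"dx": 0, "dy": 0, "dz": 0, "ax": 0, "ay": 0, "az": 0, "jaw": 0}]'

```text
time: 14.85
ee_pos: [0.6158, -0.1316, 0.0739]
tool_rot: [-3.134, -0.211, -0.001]
ft_force: [0.3, -1.4, -1.1]
width: 0.0132
grasp_force: 40.0
```

```bash
python3 go.py .616 -.134 .0195 7.5
python3 - <<'E'
from h import *
c=snap('wrist')
for t in ['cradle_148_seat','valve_148_centre']:
    print([(np.round(d['position'],3).tolist(),round(d['p'],2)) for d in env.pinpoint('wrist',t)])
E
```

```text
t 14.85 shift [-0.02  0.24  5.44] ang 7.7 az 0.2 tilt [ 0.  0. -1.] w 0.0132 j7 -1.35
[([0.604, 0.034, 0.01], 0.75), ([0.616, -0.132, 0.025], 0.67)]
[([0.615, -0.127, 0.08], 0.89)]
```

Call:
step_arm --deltas '[{"dx": 0, "dy": 0.2, "dz": 0, "ax": 0, "ay": 0, "az": 0, "jaw": 0}, {"dx": 0, "dy": 0, "dz": 2.5, "ax": 0, "ay": 0, "az": 0, "jaw": 0}, {"dx": 0, "dy": 0, "dz": 2, "ax": 0, "ay": 0, "az": 0, "jaw": 0}, {"dx": 0, "dy": 0, "dz": 0.6, "ax": 0, "ay": 0, "az": 0, "jaw": 0}, {"dx": 0, "dy": 0, "dz": 0, "ax": 0, "ay": 0, "az": 0, "jaw": 0}]'

```text
time: 15.5
ee_pos: [0.6148, -0.1359, 0.0217]
tool_rot: [-3.134, -0.205, 0.003]
ft_force: [-0.2, -0.4, 0.4]
width: 0.0129
grasp_force: 40.0
```

Call:
step_arm --deltas '[{"dx": 0, "dy": 0, "dz": 0.25, "ax": 0, "ay": 0, "az": 0, "jaw": 0}, {"dx": 0, "dy": 0, "dz": 0, "ax": 0, "ay": 0, "az": 0, "jaw": 0}]'

```text
time: 15.7
ee_pos: [0.6162, -0.1356, 0.0208]
tool_rot: [3.135, 0.205, 0.002]
ft_force: [-0.6, 1.6, 1.5]
width: 0.0131
grasp_force: 40.0
```

Call:
step_arm --deltas '[{"dx": 0, "dy": 0, "dz": 0.1, "ax": 0, "ay": 0, "az": 0, "jaw": 0}, {"dx": 0, "dy": 0, "dz": 0, "ax": 0, "ay": 0, "az": 0, "jaw": 45}, {"dx": 0, "dy": 0, "dz": 0, "ax": 0, "ay": 0, "az": 0, "jaw": 45}, {"dx": 0, "dy": 0, "dz": 0, "ax": 0, "ay": 0, "az": 0, "jaw": 45}, {"dx": 0, "dy": 0, "dz": 0, "ax": 0, "ay": 0, "az": 0, "jaw": 45}]'

```text
time: 16.2
ee_pos: [0.6156, -0.136, 0.0187]
tool_rot: [3.134, 0.205, 0.0]
ft_force: [-0.7, -1.0, 0.7]
width: 0.0357
grasp_force: 0.0
```

Call:
step_arm --deltas '[{"dx": 0, "dy": 0, "dz": -1, "ax": 0, "ay": 0, "az": 0, "jaw": 45}, {"dx": 0, "dy": 0, "dz": -3, "ax": 0, "ay": 0, "az": 0, "jaw": 45}, {"dx": 0, "dy": 0, "dz": -2, "ax": 0, "ay": 0, "az": 0, "jaw": 45}, {"dx": 0, "dy": -4, "dz": 0, "ax": 0, "ay": 0, "az": 6, "jaw": 45}, {"dx": 0, "dy": -4, "dz": 0, "ax": 0, "ay": 0, "az": 0, "jaw": 45}]'

```text
time: 16.7
ee_pos: [0.6097, -0.0572, 0.0805]
tool_rot: [3.14, 0.032, 0.004]
ft_force: [-0.5, 0.3, -0.7]
width: 0.0389
grasp_force: 0.0
```

Call:
step_arm --deltas '[{"dx": 0, "dy": -4, "dz": 0, "ax": 0, "ay": 0, "az": 0, "jaw": 45}, {"dx": 0, "dy": -4, "dz": 0, "ax": 0, "ay": 0, "az": 0, "jaw": 45}, {"dx": 0, "dy": 0, "dz": 0, "ax": 0, "ay": 0, "az": 0, "jaw": 45}]'

```text
time: 17.0
ee_pos: [0.607, 0.0328, 0.0797]
tool_rot: [-3.136, -0.058, -0.002]
ft_force: [0.1, 0.5, 0.2]
width: 0.0392
grasp_force: 0.0
```

```bash
python3 go.py .600 .0325 .003 1.8
python3 - <<'E'
from h import *
for n in ['top','wrist']:
    c=snap(n)
    for t in ['valve_148_centre','valve_223_centre','cradle_223_seat','valve_59_centre']:
        print(n,t,[(np.round(d['position'],3).tolist(),round(d['p'],2)) for d in env.pinpoint(n,t)])
E
```

```text
t 17.0 shift [-0.72  0.04  7.67] ang 2.1 az 0.3 tilt [ 0.001  0.005 -1.   ] w 0.0392 j7 -1.71
top valve_148_centre [([0.618, -0.133, 0.021], 0.77)]
top valve_223_centre [([0.602, 0.031, 0.006], 0.6), ([0.529, -0.379, 0.021], 0.21)]
top cradle_223_seat [([0.631, -0.048, 0.02], 0.57)]
top valve_59_centre []
wrist valve_148_centre [([0.617, -0.131, 0.024], 0.93)]
wrist valve_223_centre [([0.602, 0.032, 0.008], 0.89)]
wrist cradle_223_seat [([0.626, -0.05, 0.024], 0.85)]
wrist valve_59_centre [([0.616, 0.121, 0.007], 0.82)]
```

Call:
step_arm --deltas '[{"dx": -0.6, "dy": 0.1, "dz": 2, "ax": 0, "ay": 0, "az": 0, "jaw": 45}, {"dx": 0, "dy": 0, "dz": 3, "ax": 0, "ay": 0, "az": 0, "jaw": 45}, {"dx": 0, "dy": 0, "dz": 1.7, "ax": 0, "ay": 0, "az": 0, "jaw": 45}, {"dx": 0, "dy": 0, "dz": 0, "ax": 0, "ay": 0, "az": 0, "jaw": 45}, {"dx": 0, "dy": 0, "dz": 0, "ax": 0, "ay": 0, "az": 0, "jaw": 45}]'

```text
time: 18.0
ee_pos: [0.6015, 0.0227, 0.0119]
tool_rot: [3.141, 0.041, 0.0]
ft_force: [0.1, 0.4, 0.7]
width: 0.0394
grasp_force: 0.0
```

```bash
python3 go.py .601 .032 .003 1.8
```

```text
t 18.0 shift [-0.02 -0.93  0.89] ang 1.5 az -0.3 tilt [ 0. -0. -1.] w 0.0394 j7 -1.71
```

Call:
step_arm --deltas '[{"dx": 0, "dy": -0.95, "dz": 0, "ax": 0, "ay": 0, "az": 0, "jaw": 45}, {"dx": 0, "dy": 0, "dz": 0.85, "ax": 0, "ay": 0, "az": 0, "jaw": 45}, {"dx": 0, "dy": 0, "dz": 0, "ax": 0, "ay": 0, "az": 0, "jaw": 45}]'

```text
time: 18.3
ee_pos: [0.6006, 0.0332, 0.003]
tool_rot: [-3.141, -0.043, 0.001]
ft_force: [0.1, -0.6, 0.4]
width: 0.0388
grasp_force: 0.0
```

Call:
step_arm --deltas '[{"dx": 0, "dy": 0, "dz": 0, "ax": 0, "ay": 0, "az": 0, "jaw": 0}, {"dx": 0, "dy": 0, "dz": 0, "ax": 0, "ay": 0, "az": 0, "jaw": 0}, {"dx": 0, "dy": 0, "dz": 0, "ax": 0, "ay": 0, "az": 0, "jaw": 0}, {"dx": 0, "dy": 0, "dz": 0, "ax": 0, "ay": 0, "az": 0, "jaw": 0}, {"dx": 0, "dy": 0, "dz": 0, "ax": 0, "ay": 0, "az": 0, "jaw": 0}]'

```text
time: 18.8
ee_pos: [0.601, 0.0322, 0.0034]
tool_rot: [3.141, 0.041, 0.0]
ft_force: [-0.1, 0.1, 0.6]
width: 0.0132
grasp_force: 40.0
```

Call:
step_arm --deltas '[{"dx": 0, "dy": 0, "dz": 0, "ax": 0, "ay": 0, "az": 0, "jaw": 0}, {"dx": 0, "dy": 0, "dz": 0, "ax": 0, "ay": 0, "az": 0, "jaw": 0}]' --grip_force 50

```text
time: 19.0
ee_pos: [0.6011, 0.0322, 0.0034]
tool_rot: [3.141, 0.041, 0.0]
ft_force: [0.3, -0.8, 1.7]
width: 0.0133
grasp_force: 50.0
```

Call:
step_arm --deltas '[{"dx": 0, "dy": 0, "dz": -1.5, "ax": 0, "ay": 0, "az": 0, "jaw": 0}, {"dx": 0, "dy": 0, "dz": -3, "ax": 0, "ay": 0, "az": 0, "jaw": 0}, {"dx": 0, "dy": 0, "dz": -2.5, "ax": 0, "ay": 0, "az": 0, "jaw": 0}, {"dx": 1.2, "dy": 3.5, "dz": 0, "ax": 0, "ay": 0, "az": 0, "jaw": 0}, {"dx": 1.2, "dy": 3.5, "dz": 0, "ax": 0, "ay": 0, "az": 1.5, "jaw": 0}]'

```text
time: 19.5
ee_pos: [0.628, -0.0359, 0.0757]
tool_rot: [-3.141, -0.005, -0.005]
ft_force: [0.9, -0.9, -0.7]
width: 0.0133
grasp_force: 50.0
```

Call:
step_arm --deltas '[{"dx": 0, "dy": 1.2, "dz": 0, "ax": 0, "ay": 0, "az": 0, "jaw": 0}, {"dx": 0, "dy": 0, "dz": 0, "ax": 0, "ay": 0, "az": 0, "jaw": 0}, {"dx": 0, "dy": 0, "dz": 0, "ax": 0, "ay": 0, "az": 0, "jaw": 0}]'

```text
time: 19.8
ee_pos: [0.6263, -0.0476, 0.0734]
tool_rot: [-3.14, -0.002, 0.001]
ft_force: [0.5, 0.1, -0.9]
width: 0.0134
grasp_force: 50.0
```

```bash
python3 go.py .6265 -.0505 .0195 0
python3 - <<'E'
from h import *
c=snap('wrist')
for t in ['cradle_223_seat','valve_223_centre']:
    print([(np.round(d['position'],3).tolist(),round(d['p'],2)) for d in env.pinpoint('wrist',t)])
E
```

```text
t 19.8 shift [0.02 0.3  5.39] ang 0.1 az 0.1 tilt [-0.     0.001 -1.   ] w 0.0134 j7 -1.6
[([0.627, -0.049, 0.023], 0.91)]
[([0.625, -0.047, 0.079], 0.7)]
```

Call:
step_arm --deltas '[{"dx": 0, "dy": 0.25, "dz": 0, "ax": 0, "ay": 0, "az": 0, "jaw": 0}, {"dx": 0, "dy": 0, "dz": 2.5, "ax": 0, "ay": 0, "az": 0, "jaw": 0}, {"dx": 0, "dy": 0, "dz": 2, "ax": 0, "ay": 0, "az": 0, "jaw": 0}, {"dx": 0, "dy": 0, "dz": 0.6, "ax": 0, "ay": 0, "az": 0, "jaw": 0}, {"dx": 0, "dy": 0, "dz": 0, "ax": 0, "ay": 0, "az": 0, "jaw": 0}]'

```text
time: 20.45
ee_pos: [0.6261, -0.0509, 0.0214]
tool_rot: [-3.141, -0.002, 0.003]
ft_force: [-0.8, -0.6, -0.8]
width: 0.0134
grasp_force: 50.0
```

Call:
step_arm --deltas '[{"dx": 0, "dy": 0, "dz": 0.2, "ax": 0, "ay": 0, "az": 0, "jaw": 0}, {"dx": 0, "dy": 0, "dz": 0, "ax": 0, "ay": 0, "az": 0, "jaw": 0}]'

```text
time: 20.65
ee_pos: [0.6275, -0.0514, 0.0211]
tool_rot: [3.141, 0.001, 0.003]
ft_force: [-1.0, -0.7, -1.1]
width: 0.0134
grasp_force: 50.0
```

Call:
step_arm --deltas '[{"dx": 0, "dy": 0, "dz": 0.15, "ax": 0, "ay": 0, "az": 0, "jaw": 0}, {"dx": 0, "dy": 0, "dz": 0, "ax": 0, "ay": 0, "az": 0, "jaw": 45}, {"dx": 0, "dy": 0, "dz": 0, "ax": 0, "ay": 0, "az": 0, "jaw": 45}, {"dx": 0, "dy": 0, "dz": 0, "ax": 0, "ay": 0, "az": 0, "jaw": 45}, {"dx": 0, "dy": 0, "dz": 0, "ax": 0, "ay": 0, "az": 0, "jaw": 45}]'

```text
time: 21.15
ee_pos: [0.6267, -0.0517, 0.0187]
tool_rot: [3.141, 0.0, 0.0]
ft_force: [0.0, -1.2, 0.3]
width: 0.0355
grasp_force: 0.0
```

Call:
step_arm --deltas '[{"dx": 0, "dy": 0, "dz": -1, "ax": 0, "ay": 0, "az": 0, "jaw": 45}, {"dx": 0, "dy": 0, "dz": -3, "ax": 0, "ay": 0, "az": 0, "jaw": 45}, {"dx": 0, "dy": 0, "dz": -2, "ax": 0, "ay": 0, "az": 0, "jaw": 45}, {"dx": 0, "dy": -4, "dz": 0, "ax": 0, "ay": 0, "az": 0, "jaw": 45}, {"dx": 0, "dy": -4, "dz": 0, "ax": 0, "ay": 0, "az": 0, "jaw": 45}]'

```text
time: 21.65
ee_pos: [0.6279, 0.0276, 0.0807]
tool_rot: [3.141, -0.006, 0.005]
ft_force: [0.3, -0.0, -0.4]
width: 0.0392
grasp_force: 0.0
```

Call:
step_arm --deltas '[{"dx": 0, "dy": -4, "dz": 0, "ax": 0, "ay": 0, "az": 0, "jaw": 45}, {"dx": -1, "dy": -4, "dz": 0, "ax": 0, "ay": 0, "az": -6, "jaw": 45}, {"dx": 0, "dy": 0, "dz": 0, "ax": 0, "ay": 0, "az": 0, "jaw": 45}, {"dx": 0, "dy": 0, "dz": 0, "ax": 0, "ay": 0, "az": 0, "jaw": 45}, {"dx": 0, "dy": 0, "dz": 0, "ax": 0, "ay": 0, "az": 0, "jaw": 45}]'

```text
time: 22.15
ee_pos: [0.6172, 0.1068, 0.0791]
tool_rot: [3.136, 0.161, 0.001]
ft_force: [-0.4, -0.7, -0.1]
width: 0.0397
grasp_force: 0.0
```

```bash
python3 go.py .615 .118 .003 6
python3 - <<'E'
from h import *
for n in ['top','wrist']:
    c=snap(n,n+'5.png')
    for t in ['valve_223_centre','valve_59_centre','valve_83_centre']:
        print(n,t,[(np.round(d['position'],3).tolist(),round(d['p'],2)) for d in env.pinpoint(n,t)])
E
```

```text
t 22.15 shift [-0.11 -1.14  7.61] ang 5.9 az -0.1 tilt [ 0.001 -0.001 -1.   ] w 0.0397 j7 -1.77
top valve_223_centre [([0.628, -0.054, 0.023], 0.55)]
top valve_59_centre [([0.618, 0.115, 0.006], 0.43)]
top valve_83_centre [([0.566, -0.291, 0.027], 0.55)]
wrist valve_223_centre [([0.627, -0.052, 0.022], 0.76)]
wrist valve_59_centre [([0.616, 0.117, 0.007], 0.8)]
wrist valve_83_centre []
```

View pics/wrist5.png

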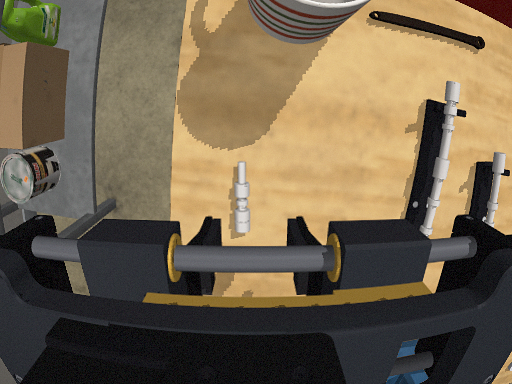

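Wrist view: valves 223 (443,160) and 148 (495,190) lie in their cradles; the short valve is at (242,198). Descending on it.

Call:
step_arm --deltas '[{"dx": -0.05, "dy": -1.05, "dz": 2, "ax": 0, "ay": 0, "az": 0, "jaw": 45}, {"dx": 0, "dy": 0, "dz": 3, "ax": 0, "ay": 0, "az": 0, "jaw": 45}, {"dx": 0, "dy": 0, "dz": 1.7, "ax": 0, "ay": 0, "az": 0, "jaw": 45}, {"dx": 0, "dy": 0, "dz": 0, "ax": 0, "ay": 0, "az": 0, "jaw": 45}, {"dx": 0, "dy": 0, "dz": 0, "ax": 0, "ay": 0, "az": 0, "jaw": 45}]'

```text
time: 23.05
ee_pos: [0.6154, 0.1189, 0.0119]
tool_rot: [3.137, 0.164, 0.0]
ft_force: [0.1, 0.1, 0.6]
width: 0.0395
grasp_force: 0.0
```

```bash
python3 go.py .6155 .117 .003 6
```

```text
t 23.05 shift [-0.01  0.19  0.89] ang 6.0 az -0.0 tilt [ 0. -0. -1.] w 0.0395 j7 -1.8
```

Call:
step_arm --deltas '[{"dx": 0, "dy": 0.15, "dz": 0.85, "ax": 0, "ay": 0, "az": 0, "jaw": 45}, {"dx": 0, "dy": 0, "dz": 0, "ax": 0, "ay": 0, "az": 0, "jaw": 0}, {"dx": 0, "dy": 0, "dz": 0, "ax": 0, "ay": 0, "az": 0, "jaw": 0}, {"dx": 0, "dy": 0, "dz": 0, "ax": 0, "ay": 0, "az": 0, "jaw": 0}, {"dx": 0, "dy": 0, "dz": 0, "ax": 0, "ay": 0, "az": 0, "jaw": 0}]' --grip_force 40

```text
time: 23.55
ee_pos: [0.6156, 0.1175, 0.0037]
tool_rot: [-3.137, -0.165, -0.001]
ft_force: [0.2, 0.4, -0.1]
width: 0.0148
grasp_force: 0.0
```

Call:
step_arm --deltas '[{"dx": 0, "dy": 0, "dz": 0, "ax": 0, "ay": 0, "az": 0, "jaw": 0}, {"dx": 0, "dy": 0, "dz": 0, "ax": 0, "ay": 0, "az": 0, "jaw": 0}, {"dx": 0, "dy": 0, "dz": 0, "ax": 0, "ay": 0, "az": 0, "jaw": 0}]'

```text
time: 23.85
ee_pos: [0.6156, 0.1175, 0.0036]
tool_rot: [-3.137, -0.165, -0.001]
ft_force: [0.2, -0.3, 2.7]
width: 0.0129
grasp_force: 40.0
```

Call:
step_arm --deltas '[{"dx": 0, "dy": 0, "dz": -1.5, "ax": 0, "ay": 0, "az": 0, "jaw": 0}, {"dx": 0, "dy": 0, "dz": -3.5, "ax": 0, "ay": 0, "az": 0, "jaw": 0}, {"dx": 0, "dy": 0, "dz": -4, "ax": 0, "ay": 0, "az": 0, "jaw": 0}, {"dx": -0.6, "dy": 2, "dz": 0, "ax": 0, "ay": 0, "az": 0, "jaw": 0}, {"dx": -1.2, "dy": 4, "dz": 0, "ax": 0, "ay": 0, "az": 0, "jaw": 0}]'

```text
time: 24.35
ee_pos: [0.6053, 0.0602, 0.0962]
tool_rot: [-3.133, -0.176, -0.009]
ft_force: [-0.1, -0.9, -0.3]
width: 0.0132
grasp_force: 40.0
```

Call:
step_arm --deltas '[{"dx": -1.2, "dy": 4, "dz": 0, "ax": 0, "ay": 0, "az": 0, "jaw": 0}, {"dx": -1.2, "dy": 4, "dz": 0, "ax": 0, "ay": 0, "az": 0, "jaw": 0}, {"dx": -1.2, "dy": 4, "dz": 0, "ax": 0, "ay": 0, "az": 0, "jaw": 0}, {"dx": -1.2, "dy": 4, "dz": 0, "ax": 0, "ay": 0, "az": 0, "jaw": 0}, {"dx": -1.2, "dy": 4, "dz": 0, "ax": 0, "ay": 0, "az": 0, "jaw": 0}]'

```text
time: 24.85
ee_pos: [0.5646, -0.1509, 0.0943]
tool_rot: [3.137, 0.165, 0.002]
ft_force: [0.5, -0.1, 0.5]
width: 0.0132
grasp_force: 40.0
```

Call:
step_arm --deltas '[{"dx": -1.2, "dy": 4, "dz": 0, "ax": 0, "ay": 0, "az": 0, "jaw": 0}, {"dx": -1.2, "dy": 4, "dz": 0, "ax": 0, "ay": 0, "az": 0, "jaw": 0}, {"dx": -1.2, "dy": 4, "dz": 0, "ax": 0, "ay": 0, "az": 0, "jaw": 0}, {"dx": -1.2, "dy": 4, "dz": 0, "ax": 0, "ay": 0, "az": 0, "jaw": 0}, {"dx": 0, "dy": 0, "dz": 0, "ax": 0, "ay": 0, "az": 6, "jaw": 0}]'

```text
time: 25.35
ee_pos: [0.5308, -0.3223, 0.0943]
tool_rot: [3.136, -0.021, -0.0]
ft_force: [-0.5, 0.3, -1.1]
width: 0.013
grasp_force: 40.0
```

```bash
python3 go.py .526 -.381 .02 -7
python3 - <<'E'
from h import *
c=snap('wrist')
for t in ['cradle_59_seat','valve_59_centre']:
    print([(np.round(d['position'],3).tolist(),round(d['p'],2)) for d in env.pinpoint('wrist',t)])
E
```

```text
t 25.35 shift [-0.4   5.83  7.46] ang -0.8 az 6.2 tilt [-0.    -0.005 -1.   ] w 0.013 j7 -1.13
[([0.523, -0.384, 0.026], 0.79)]
[([0.529, -0.319, 0.098], 0.86)]
```

Call:
step_arm --deltas '[{"dx": -0.2, "dy": 2.9, "dz": 1, "ax": 0, "ay": 0, "az": 0, "jaw": 0}, {"dx": -0.2, "dy": 2.9, "dz": 1, "ax": 0, "ay": 0, "az": 0, "jaw": 0}, {"dx": 0, "dy": 0, "dz": 0.5, "ax": 0, "ay": 0, "az": 6, "jaw": 0}, {"dx": 0, "dy": 0, "dz": 0, "ax": 0, "ay": 0, "az": 0, "jaw": 0}, {"dx": 0, "dy": 0, "dz": 0, "ax": 0, "ay": 0, "az": 0, "jaw": 0}]'

```text
time: 26.0
ee_pos: [0.5311, -0.3692, 0.0685]
tool_rot: [-3.137, 0.154, -0.001]
ft_force: [0.1, 0.2, -0.1]
width: 0.013
grasp_force: 40.0
```

```bash
python3 go.py .5255 -.382 .02 -7
python3 - <<'E'
from h import *
c=snap('wrist')
for t in ['cradle_59_seat','valve_59_centre']:
    print([(np.round(d['position'],3).tolist(),round(d['p'],2)) for d in env.pinpoint('wrist',t)])
E
```

```text
t 26.0 shift [-0.43  1.34  4.85] ang -5.6 az 1.4 tilt [ 0.     0.001 -1.   ] w 0.013 j7 -1.12
[([0.522, -0.381, 0.025], 0.92)]
[([0.531, -0.367, 0.072], 0.93)]
```

Call:
step_arm --deltas '[{"dx": -0.5, "dy": 1.3, "dz": 0, "ax": 0, "ay": 0, "az": 1, "jaw": 0}, {"dx": 0, "dy": 0, "dz": 0, "ax": 0, "ay": 0, "az": 0, "jaw": 0}, {"dx": 0, "dy": 0, "dz": 2, "ax": 0, "ay": 0, "az": 0, "jaw": 0}, {"dx": 0, "dy": 0, "dz": 0, "ax": 0, "ay": 0, "az": 0, "jaw": 0}]'

```text
time: 26.55
ee_pos: [0.5217, -0.3833, 0.0463]
tool_rot: [-3.134, 0.192, 0.006]
ft_force: [0.3, 0.5, -0.6]
width: 0.0132
grasp_force: 40.0
```

```bash
python3 go.py .5255 -.382 .02 -7
python3 - <<'E'
from h import *
a=snap('wrist')['image'];b=snap('scene')['image']
A=cv2.resize(a[150:350,150:350],(400,400),interpolation=cv2.INTER_CUBIC);B=cv2.resize(b[190:290,210:310],(400,400),interpolation=cv2.INTER_CUBIC)
cv2.imwrite('pics/g6.png',np.hstack([A,B])[:,:,::-1])
E
```

```text
t 26.55 shift [ 0.37 -0.17  2.63] ang -7.0 az -0.0 tilt [-0.004  0.002 -1.   ] w 0.0132 j7 -1.12
```

View pics/g6.png

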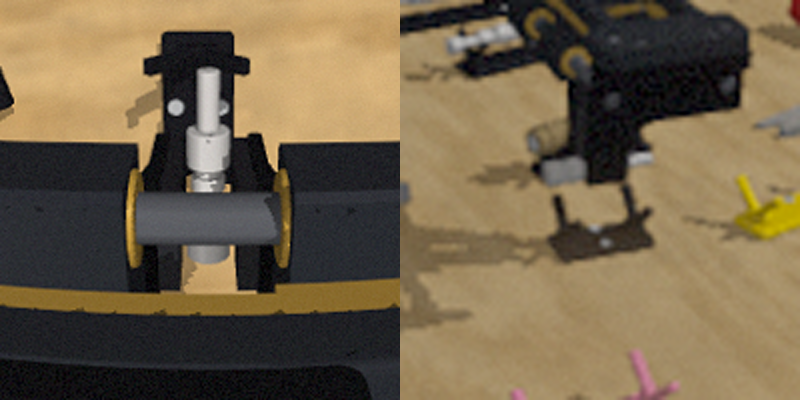

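The held valve sits above the cradle, aligned between the dots (wrist crop, 205,100). Correcting a little and lowering.

Call:
step_arm --deltas '[{"dx": 0.25, "dy": -0.1, "dz": 0, "ax": 0, "ay": 0, "az": 0, "jaw": 0}, {"dx": 0, "dy": 0, "dz": 0, "ax": 0, "ay": 0, "az": 0, "jaw": 0}, {"dx": 0, "dy": 0, "dz": 1.5, "ax": 0, "ay": 0, "az": 0, "jaw": 0}, {"dx": 0, "dy": 0, "dz": 0, "ax": 0, "ay": 0, "az": 0, "jaw": 0}]'

```text
time: 27.05
ee_pos: [0.525, -0.3822, 0.0312]
tool_rot: [-3.134, 0.191, 0.005]
ft_force: [-0.1, 0.2, -1.0]
width: 0.0135
grasp_force: 40.0
```

```bash
python3 go.py .525 -.382 .0205 -7
```

```text
t 27.05 shift [ 0.   -0.02  1.07] ang -7.0 az 0.0 tilt [-0.003  0.002 -1.   ] w 0.0135 j7 -1.12
```

Call:
step_arm --deltas '[{"dx": 0, "dy": 0, "dz": 0.7, "ax": 0, "ay": 0, "az": 0, "jaw": 0}, {"dx": 0, "dy": 0, "dz": 0.4, "ax": 0, "ay": 0, "az": 0, "jaw": 0}, {"dx": 0, "dy": 0, "dz": 0, "ax": 0, "ay": 0, "az": 0, "jaw": 0}]'

```text
time: 27.35
ee_pos: [0.5263, -0.3823, 0.0217]
tool_rot: [-3.135, 0.191, 0.001]
ft_force: [-0.1, 0.8, 0.1]
width: 0.0135
grasp_force: 40.0
```

Call:
step_arm --deltas '[{"dx": 0, "dy": 0, "dz": 0.2, "ax": 0, "ay": 0, "az": 0, "jaw": 0}, {"dx": 0, "dy": 0, "dz": 0, "ax": 0, "ay": 0, "az": 0, "jaw": 45}, {"dx": 0, "dy": 0, "dz": 0, "ax": 0, "ay": 0, "az": 0, "jaw": 45}, {"dx": 0, "dy": 0, "dz": 0, "ax": 0, "ay": 0, "az": 0, "jaw": 45}, {"dx": 0, "dy": 0, "dz": 0, "ax": 0, "ay": 0, "az": 0, "jaw": 45}]'

```text
time: 27.85
ee_pos: [0.5262, -0.3836, 0.0202]
tool_rot: [3.135, -0.192, 0.0]
ft_force: [0.8, -0.1, -0.2]
width: 0.0357
grasp_force: 0.0
```

Call:
step_arm --deltas '[{"dx": 0, "dy": 0, "dz": -1, "ax": 0, "ay": 0, "az": 0, "jaw": 45}, {"dx": 0, "dy": 0, "dz": -3, "ax": 0, "ay": 0, "az": 0, "jaw": 45}, {"dx": 0, "dy": 0, "dz": -4, "ax": 0, "ay": 0, "az": 0, "jaw": 45}, {"dx": -4, "dy": 2, "dz": -3, "ax": 0, "ay": 0, "az": 0, "jaw": 45}, {"dx": -4, "dy": 2, "dz": -3, "ax": 0, "ay": 0, "az": 0, "jaw": 45}]'

```text
time: 28.35
ee_pos: [0.4485, -0.4108, 0.1582]
tool_rot: [3.135, -0.186, 0.003]
ft_force: [-0.2, -1.1, -0.4]
width: 0.0392
grasp_force: 0.0
```

Call:
step_arm --deltas '[{"dx": 0, "dy": 4, "dz": 0, "ax": 0, "ay": 0, "az": 0, "jaw": 45}, {"dx": 0, "dy": 4, "dz": 0, "ax": 0, "ay": 0, "az": 0, "jaw": 45}, {"dx": 0, "dy": 4, "dz": 0, "ax": 0, "ay": 0, "az": 0, "jaw": 45}, {"dx": 0, "dy": 0, "dz": 0, "ax": 0, "ay": 0, "az": 0, "jaw": 45}]'

```text
time: 28.75
ee_pos: [0.4296, -0.5371, 0.1569]
tool_rot: [3.129, -0.204, -0.001]
ft_force: [-0.6, 0.4, -0.2]
width: 0.0393
grasp_force: 0.0
```

Run:
```python
from h import *
print(env.sense()['ee_pos'])
ims={}
for n in ['top','wrist','scene']:
    c=snap(n);ims[n]=c['image']
    for k in ['59','83','148','223']:
        print(n,k,[(np.round(d['position'],3).tolist(),round(d['p'],2)) for d in env.pinpoint(n,f'valve_{k}_centre')][:2],[(np.round(d['position'],3).tolist(),round(d['p'],2)) for d in env.pinpoint(n,f'cradle_{k}_seat')][:2])
A=cv2.resize(ims['top'][130:220,180:350],(793,420)[0:2],interpolation=cv2.INTER_CUBIC)
cv2.imwrite('pics/e1.png',A[:,:,::-1])
cv2.imwrite('pics/e2.png',cv2.resize(ims['scene'][165:290,180:330],(720,600),interpolation=cv2.INTER_CUBIC)[:,:,::-1])
```

```text
[ 0.42961737 -0.53710463  0.15687185]
top 59 [([0.528, -0.382, 0.022], 0.6)] [([0.527, -0.383, 0.021], 0.53), ([0.627, -0.05, 0.021], 0.44)]
top 83 [([0.568, -0.29, 0.022], 0.49), ([0.787, -0.043, 0.005], 0.43)] [([0.637, -0.399, 0.027], 0.73), ([0.442, -0.532, 0.023], 0.59)]
top 148 [([0.617, -0.136, 0.02], 0.67), ([0.618, -0.133, 0.027], 0.49)] [([0.617, -0.135, 0.02], 0.61)]
top 223 [([0.628, -0.05, 0.024], 0.65)] [([0.629, -0.05, 0.023], 0.84)]
wrist 59 [([0.527, -0.381, 0.023], 0.96)] [([0.526, -0.382, 0.023], 0.95)]
wrist 83 [([0.57, -0.292, 0.027], 0.73)] [([0.439, -0.531, 0.028], 0.78), ([0.571, -0.292, 0.024], 0.76)]
wrist 148 [] []
wrist 223 [] []
scene 59 [([0.528, -0.38, 0.021], 0.56)] []
scene 83 [([0.566, -0.29, 0.027], 0.51)] [([0.443, -0.53, 0.026], 0.76), ([0.573, -0.292, 0.027], 0.63)]
scene 148 [([0.615, -0.137, 0.024], 0.6)] [([0.629, -0.047, 0.027], 0.72), ([0.616, -0.138, 0.025], 0.55)]
scene 223 [([0.624, -0.048, 0.021], 0.47)] [([0.629, -0.047, 0.027], 0.51)]
```

View pics/e1.png

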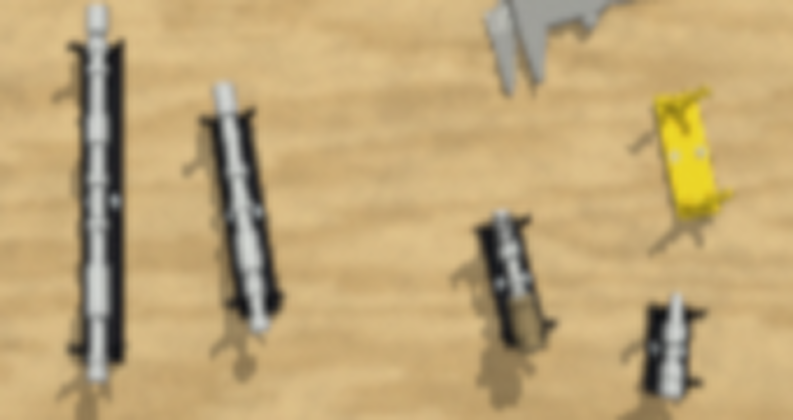

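View pics/e2.png

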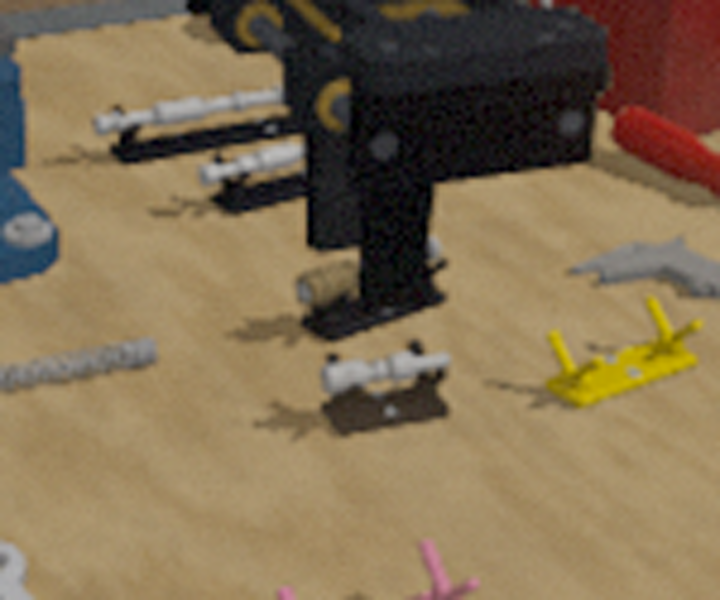

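All four valves rest in both forks of their own cradles, centred to within a few mm, and the arm is clear of everything.

```bash
python3 -c "
from bench import env
print(env.sign_off())"
```

```text
the job is handed in; nothing more can be done
None
```

I laid all four spool valves in the cradles made for their lengths and handed the job in at about 29 s. The final pictures show each valve in both forks and centred to within a few millimetres. The arm never went near the spring rod or the link arm, and sign-off gave no pass or fail result.

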